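# Pile two brass blanks on a sprung nest and hold them flush

### The job

Lay the thick brass blank on the sprung nest's platen and let go, then lay the thin brass blank with the ring marks face up on top of it and let go, so that both make one squarely aligned pile in line with the platen. Then push the pile straight down against the springs until its top face is flush with the tops of the two steel gauge posts, neither proud nor sunk, and keep holding it there: the program finishes while you are still pressing. Leave the whetstone, loupe, screwdriver and pin jar where they are.

Things in the scene. Friction and masses are not known exactly. Their poses are not given: they have to be found in the camera images.
- block: the thick brass blank, loose: a 64 (its x) x 48 (its y) x 14 mm (z) rectangular block, plain but for two small dark dots on its top, about 0.34 kg (+-20 %). Origin: centre of its underside. It starts lying flat on the bench; it goes at the bottom of the pile. A half turn about z makes no difference.
- plate: the thin brass blank, loose: 64 (its x) x 48 (its y) x 8 mm (z), flat, with two concentric dark rings marked on its top, about 0.20 kg (+-20 %). Origin: centre of its underside. It starts lying flat on the bench, ring side up, in either of the two places where the blanks lie; it goes on top of the thick one. A half turn about z makes no difference.
- plate_top (a point): centre of the thin blank's top face, 8 mm above its underside; same axes as the blank.
- fixture: the sprung nest, fixed to the bench: dark steel base 156 (x) x 112 (y) x 14 mm (z) carrying the sprung platen at its middle and a gauge post at either end in x. Origin: centre of the underside of the base, on the bench. Its place and yaw vary.
- platen_top (a point): centre of the top face of the sprung platen, an aluminium plate 68 (x) x 52 (y) x 10 mm (z), axes as the nest's; right above the nest's origin, 52 mm above the bench at rest; it moves down with the platen. The blanks lie with their long side along the nest's x, centred here.
- platen (a joint): travel of the platen in m: 0 at rest (up), growing as it is pressed straight down, stop at 0.022. The springs carry the two blanks without sinking; with the pile on, it starts to move at about 3 N (2 to 4.5 N) and takes about 0.5 N more for each mm: some 6 to 12 N at flush. It springs back when let go.
- gauge_top (a point): point above the nest's origin, midway between the two steel gauge posts, level with their flat tops; z up, axes as the nest's. Posts 14 (x) x 44 mm (y), centred 51 mm from the middle along +x and -x, 88 mm clear between; the platen's long sides (+y, -y) are open for fingers. Tops 59 to 67 mm above the bench, so the pile's top (74 mm at rest) must go down 7 to 15 mm.
- stone: bystander: grey whetstone, 70 (x) x 22 x 16 mm, lying on the bench. Origin: centre of its underside.
- loupe: bystander: black loupe standing on the bench, 34 mm across, 34 mm high. Origin: centre of its underside.
- driver: bystander: screwdriver lying on the bench, 150 mm long along its x.
- pins: bystander: small glass pin jar with steel cap, 44 mm across, 50 mm high. Origin: centre of its underside.

How it is judged:
On the way, in this order (a step that is already met when the one before it is completed fails the run):
1. the thick blank lies squarely on the platen, let go (horizontal distance between block and platen_top below 0.006 m and angle between the x axis of block and the x axis of fixture, either way round below 0.12 rad and z of block in the frame of platen_top between -0.002 and 0.002 m and contact force between the fingers and block below 0.1 N), for 0.2 s.
2. the thin blank lies squarely on the thick one, let go, the platen still up (all of step 1 and horizontal distance between plate and block below 0.005 m and angle between the x axis of plate and the x axis of block, either way round below 0.1 rad and z of plate in the frame of block between 0.012 and 0.016 m and angle between plate_top's own z axis and vertical below 0.06 rad and contact force between the fingers and plate below 0.1 N and value of joint platen below 0.004 m), for 0.2 s.
At the end, for the whole second after the job is handed in: Thick blank flat on the platen (centre within 6 mm, 0.12 rad of the nest); thin blank ring side up on it (within 5 mm, 0.10 rad); the fingers press the thin blank (over 2 N) and keep its top within 3 mm of the gauge posts' tops, platen still (horizontal distance between block and platen_top below 0.006 m and angle between the x axis of block and the x axis of fixture, either way round below 0.12 rad and z of block in the frame of platen_top between -0.002 and 0.002 m and horizontal distance between plate and block below 0.005 m and angle between the x axis of plate and the x axis of block, either way round below 0.1 rad and z of plate in the frame of block between 0.012 and 0.016 m and angle between plate_top's own z axis and vertical below 0.06 rad and z of plate_top in the frame of gauge_top between -0.003 and 0.003 m and value of joint platen above 0.004 m and velocity of joint platen between -0.01 and 0.01 m/s and contact force between the fingers and plate above 2 N); the arm keeps its last pose, push and grip.
It fails at once if the whetstone was moved by more than 20 mm (distance of stone from where it was at the start of the episode above 0.02 m).
It fails at once if the loupe was moved by more than 20 mm (distance of loupe from where it was at the start of the episode above 0.02 m).
It fails at once if the screwdriver was moved by more than 20 mm (distance of driver from where it was at the start of the episode above 0.02 m).
It fails at once if the pin jar was moved by more than 20 mm (distance of pins from where it was at the start of the episode above 0.02 m).
It also fails if it takes over 61 s, if anything falls off the work surface, if the arm or the gripper's body presses on something with over 40 N, if the wrist force passes 120 N, or if a joint passes its speed limit or range.

### The arm

A 7-joint arm with a two-finger parallel gripper is mounted at the origin on the work surface. World frame = base frame: x ahead of the robot, y to its left, z up, the work surface at z = 0. Lengths are in m, angles in rad, forces in N, time in s.
With the tool pointing down it reaches from about 0.4 to 0.875 m from the base axis. Payload 19.3 kg.
Tool frame: the origin (TCP) lies at the very end of the fingers, on their centre line; the grasp point (between the pads) lies 19 mm behind it; z points along the fingers, y is the line along which they close (so a half turn about z gives the same grasp; the last joint's range is limited). The gripper opens to 85 mm and grips with 20 to 120 N. Pads are 22 mm wide; open, the fingers measure 114 mm over their backs; the gripper's body (76 mm by 85 mm) begins 54 mm behind the grasp point. The pads swing forward as they close: fully open they stand 13 mm farther back than shut.
Start: joints at [1.26, 0.521, -0.036, 1.599, 0.021, 1.021, -0.113], TCP at [0.149, -0.607, 0.231] pointing down, gripper open.
Joint ranges: [-2.91, 2.91], [-0.3, 2.13], [-1.5, 1.42], [0.17, 2.43], [-1.26, 4.41], [0.16, 1.93], [-2.52, 2.52]. Speed limits (rad/s): [1.89, 1.89, 2.39, 2.39, 3.01, 3.01, 3.01].

### API

Orientations are given as a unit quaternion [x, y, z, w].
In Python, from cell import manip gives the robot as it stands.
- The arm moves only by the shell command python3 steer.py [OPENING], which reads ROWS from standard input. ROWS is 1 to 5 rows, parted by a bar, with the numbers parted by spaces; each row has 6 numbers: dx, dy, dz in units of 5 mm, then a rotation vector rx, ry, rz in units of 0.25 rad; each row is the pose to reach, as a shift and turn from the pose commanded when the command began, along the tool's axes at that moment; what a row does not reach only later rows make up. A row lasts 1/12 s, in which the tool goes at most 0.0417 m and 0.125 rad, less where a joint would pass 70% of its speed; a pose out of reach is approached as far as the arm can. OPENING is the finger opening in m, set as the command begins (- or left out keeps the last). The fingers move at their own pace and stop on an object; the grip force is fixed at half the most. Time passes only in rows, so rows that do not move let the fingers close. It prints the time, the measured TCP pose, the force, the opening and the grip force at its end. Input that does not fit is refused with a message, and nothing moves.
- manip.get_state(): the state, without advancing time (a new reading comes with each control period).
- manip.get_image(name): name is "scene" or "side" or "wrist"; returns the picture (400x640x3 uint8, red, green, blue); there is no depth.
- manip.calibration(name): a dict with "K" (3x3 intrinsics, pixels), "k1" (the pictures are not rectified: a ray, as slopes to the right and down, at radius r is drawn at 1 + k1 r^2 times it, then the intrinsics apply), "R" (3x3) and "t" (3): a world point X has camera coordinates R X + t. Camera axes: x right, y down, z forward; pixel columns grow to the right and rows downward; lengths in m; the calibration is good to about 2 mm. A picture is of the moment at which its call begins: read the wrist's pose just before it. calibration takes no time and is no camera call; for the wrist camera it gives the pose at the moment of the call.
- manip.finish_job(): hands the job in; it is judged then, once.
The state is a dict: "t": time; "q": joint angles; "qd": joint speeds; "tau": joint torques, N m; "ee_pos": TCP position; "ee_rot": TCP orientation; "wrist_force": force on the tool from outside, world axes, zero at the start; "torque": the same for the moment, N m; "grip_width": finger opening in m; "grip_force": force on a finger pad.
Only numpy, scipy, OpenCV 4.12 (cv2) and the standard library are available. Lean on these libraries where they do the work, as an engineer would, in place of code of your own. Each camera call takes 0.05 s, during which the arm holds its last target. There are 200 camera calls.

## Working session

There is one attempt and no reset: what is moved stays moved. The work goes in short steps, Python scripts to look and compute and a shell command to move; the robot and the scene stay as the last step left them, time stands still between calls to the robot, and variables do not carry over. Pictures are saved under pics/ and viewed, at most 10 in all, crops included, and the job is handed in when it is done.

```bash
ls; mkdir -p pics; python3 - <<'E'
from cell import manip
import cv2,numpy as np
s=manip.get_state(); print({k:np.round(v,3).tolist() for k,v in s.items()})
for n in ["scene","side","wrist"]:
    c=manip.calibration(n); print(n,{k:np.round(v,4).tolist() for k,v in c.items()})
    cv2.imwrite(f"pics/{n}0.png",manip.get_image(n)[...,::-1])
E
```

```text
cell.py
pics
steer.py
{'t': 0.0, 'q': [1.26, 0.522, -0.036, 1.6, 0.021, 1.021, -0.113], 'qd': [0.0, -0.0, 0.001, -0.001, 0.0, 0.001, -0.001], 'tau': [-0.001, -92.712, 1.98, -36.994, 0.018, 0.008, -0.0], 'ee_pos': [0.149, -0.607, 0.231], 'ee_rot': [0.993, 0.12, -0.0, -0.001], 'wrist_force': [-0.119, -0.327, -0.015], 'torque': [-0.028, -0.03, -0.012], 'grip_force': 0.0, 'grip_width': 0.085}
scene {'K': [[438.7788, 0.0, 328.1403], [0.0, 438.7788, 196.1335], [0.0, 0.0, 1.0]], 'k1': -0.1067, 'R': [[0.2591, 0.9657, -0.0178], [0.7061, -0.202, -0.6786], [-0.6589, 0.1633, -0.7343]], 't': [-0.1345, -0.3412, 1.4122]}
side {'K': [[515.6415, 0.0, 315.0863], [0.0, 515.6415, 203.0015], [0.0, 0.0, 1.0]], 'k1': -0.1178, 'R': [[-0.6998, -0.7141, 0.0201], [-0.3796, 0.3479, -0.8572], [0.6051, -0.6075, -0.5146]], 't': [0.4202, 0.2641, 0.9969]}
wrist {'K': [[331.1488, 0.0, 324.9831], [0.0, 331.1488, 196.842], [0.0, 0.0, 1.0]], 'k1': -0.0632, 'R': [[0.24, -0.9708, -0.0004], [-0.9313, -0.2303, 0.2822], [-0.274, -0.0673, -0.9594]], 't': [-0.6245, -0.038, 0.378]}
```
```bash
python3 - <<'E'
import cv2,numpy as np
a=cv2.imread("pics/scene0.png");b=cv2.imread("pics/side0.png");
cv2.imwrite("pics/m.png",cv2.resize(np.vstack([a,b]),(480,600)))
E
```

View pics/scene0.png

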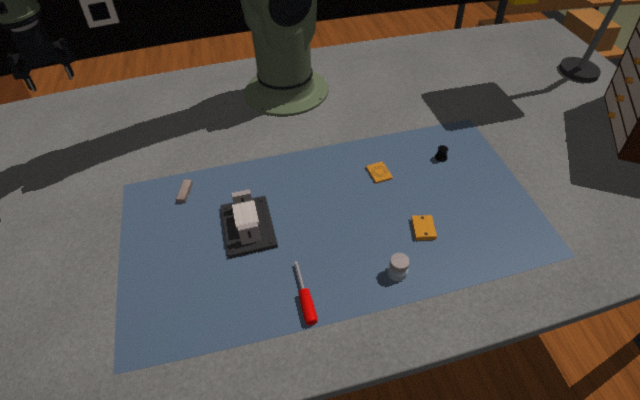

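View pics/side0.png

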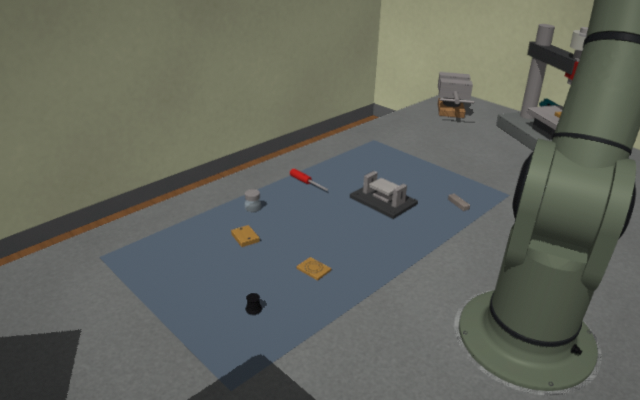

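The scene view shows the thick blank (two dots) at (424,228), the thin ringed blank at (379,172) and the nest at (248,225). The side view shows them at (246,236), (314,268) and (384,193). The jar, driver, stone and loupe are well clear. Next I'll get coarse positions.

```bash
cat > h.py <<'E'
import numpy as np,cv2
from scipy.spatial.transform import Rotation as Rn
from scipy.optimize import least_squares
from cell import manip
def ray(c,uv):
    K,R,t=np.array(c["K"]),np.array(c["R"]),np.array(c["t"])
    p=cv2.undistortPoints(np.array([[uv]],float),K,np.array([c["k1"],0,0,0,0.]))[0,0]
    return -R.T@t, R.T@np.array([p[0],p[1],1])
def onz(c,uv,z):
    o,d=ray(c,uv); return o+d*(z-o[2])/d[2]
def tri(obs):
    A=np.zeros((3,3));b=np.zeros(3);L=[]
    for c,uv in obs:
        o,d=ray(c,uv);d=d/np.linalg.norm(d);P=np.eye(3)-np.outer(d,d);A+=P;b+=P@o;L.append((o,P))
    X=np.linalg.solve(A,b); return X,[round(1e3*np.linalg.norm(P@(X-o)),1) for o,P in L]
def proj(c,X):
    X=np.atleast_2d(X).astype(float);R=np.array(c["R"])
    return cv2.projectPoints(X,cv2.Rodrigues(R)[0],np.array(c["t"]),np.array(c["K"]),np.array([c["k1"],0,0,0,0.]))[0][:,0]
def delta(target,yaw=None):
    """shift along tool axes from measured pose to target, plus rz to bring tool y to world angle yaw (mod pi)"""
    s=manip.get_state();R=Rn.from_quat(s["ee_rot"]);d=R.inv().apply(np.array(target)-s["ee_pos"])
    y=R.apply([0,1,0]);a=np.arctan2(y[1],y[0]);o=[]
    if yaw is not None:
        w=(yaw-a+np.pi/2)%np.pi-np.pi/2; o=[round(-w,4)]
    print("tool shift",np.round(d,4),"rz",o,"tilt",np.round(R.apply([0,0,1]),4))
E
python3 - <<'E'
from h import *
a,b=manip.calibration("scene"),manip.calibration("side")
for n,u,v in [("block",(424,228),(246,236)),("plate",(379,172),(314,268)),("nest",(246,215),(384,188)),("stone",(184,191),(459,202)),("jar",(399,260),(252,192)),("loupe",(442,150),(253,298)),("driverR",(309,312),(297,175)),("driverTip",(296,264),(327,191))]:
    X,e=tri([(a,u),(b,v)]);print(n,np.round(X,3),e)
E
```

```text
block [0.648 0.195 0.005] [np.float64(1.6), np.float64(1.6)]
plate [0.443 0.158 0.004] [np.float64(0.0), np.float64(0.0)]
nest [ 0.53  -0.196  0.043] [np.float64(0.9), np.float64(0.9)]
stone [ 0.374 -0.341  0.007] [np.float64(0.2), np.float64(0.2)]
jar [0.745 0.093 0.05 ] [np.float64(1.2), np.float64(1.2)]
loupe [0.434 0.339 0.029] [np.float64(1.0), np.float64(1.0)]
driverR [ 0.789 -0.111  0.011] [np.float64(1.1), np.float64(1.1)]
driverTip [ 0.667 -0.112  0.007] [np.float64(0.1), np.float64(0.1)]
```

Units first: shifts go in units of 5 mm and turns go in units of 0.25 rad. So 0.03 m is 6, -0.0194 m is -3.88.

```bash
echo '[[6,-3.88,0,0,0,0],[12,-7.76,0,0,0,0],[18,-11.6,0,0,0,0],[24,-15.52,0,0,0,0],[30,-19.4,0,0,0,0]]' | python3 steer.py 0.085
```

```text
refused: ROWS must be rows parted by a bar, with the numbers parted by spaces. Nothing was moved.
```

Refused on format, not on reach. It needs rows parted by a bar, with the numbers parted by spaces.

```bash
echo '6 -3.88 0 0 0 0 | 12 -7.76 0 0 0 0 | 18 -11.6 0 0 0 0 | 24 -15.52 0 0 0 0 | 30 -19.4 0 0 0 0' | python3 steer.py 0.085
echo '6 -3.88 0 0 0 0 | 12 -7.76 0 0 0 0 | 18 -11.6 0 0 0 0 | 24 -15.52 0 0 0 0 | 30 -19.4 0 0 0 0' | python3 steer.py
echo '6 -3.88 0 0 0 0 | 12 -7.76 0 0 0 0 | 18 -11.6 0 0 0 0 | 24 -15.52 0 0 0 0 | 30 -19.4 0 0 0 0' | python3 steer.py
echo '0 0 0 0 0 0 | 0 0 0 0 0 0' | python3 steer.py
cat >> h.py <<'E'
import pickle
def snap(n):
    c=manip.calibration("wrist");im=manip.get_image("wrist")[...,::-1].copy()
    cv2.imwrite(f"pics/{n}.png",im);pickle.dump(c,open(f"pics/{n}.pkl","wb"));return c,im
E
python3 - <<'E'
from h import *
c,im=snap("w1");print(proj(c,[0.53,-0.196,0.05]))
E
```

```text
t: 0.57
ee_pos: [0.2723, -0.4755, 0.2312]
ee_rot: [0.993, 0.12, -0.0, -0.0]
wrist_force: [1.6, -0.2, 0.3]
grip_width: 0.085
grip_force: 0.0
t: 0.98
ee_pos: [0.395, -0.3455, 0.2313]
ee_rot: [0.993, 0.12, -0.0, -0.0]
wrist_force: [0.3, -0.7, 0.9]
grip_width: 0.0848
grip_force: 0.0
t: 1.4
ee_pos: [0.5176, -0.2155, 0.2313]
ee_rot: [0.993, 0.12, -0.0, -0.0]
wrist_force: [0.9, -0.8, 0.4]
grip_width: 0.0849
grip_force: 0.0
t: 1.57
ee_pos: [0.5176, -0.2152, 0.2309]
ee_rot: [0.993, 0.122, -0.0, -0.0]
wrist_force: [-1.2, -0.6, 0.5]
grip_width: 0.0853
grip_force: 0.0
[[309.30450802 157.30580414]]
```

View pics/w1.png

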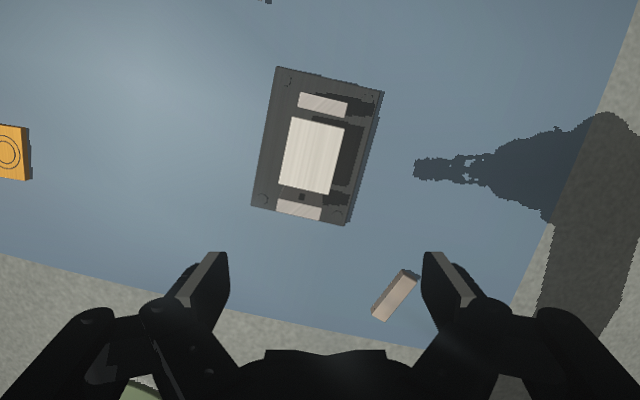

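The nest is clear here: platen corners about (293,116), (344,127), (329,195), (277,184), posts at (323,104) and (299,209). I'll take a second view on the way for its height.

Converted, -0.12 m is -24, -0.1 m is -20.

```bash
echo '0 -6 0 0 0 0 | 0 -13 0 0 0 0 | 0 -20 0 0 0 0 | 0 -24 0 0 0 0 | 0 -24 0 0 0 0' | python3 steer.py | head -2
python3 - <<'E'
from h import *
c,im=snap("w2");u=proj(c,[0.53,-0.196,0.05])[0];print(u)
a=cv2.imread("pics/w1.png")[56:236,240:400]
x,y=int(u[0])-80,max(0,int(u[1])-95);print(x,y)
b=im[y:y+180,x:x+160]
cv2.imwrite("pics/w12.png",np.hstack([cv2.resize(i,None,fx=2.5,fy=2.5,interpolation=cv2.INTER_CUBIC) if i.shape==(180,160,3) else np.zeros((450,400,3),np.uint8) for i in (a,b)]))
E
```

```text
t: 2.03
ee_pos: [0.4868, -0.0977, 0.2316]
[431.87985951 156.07018289]
351 61
```

View pics/w12.png

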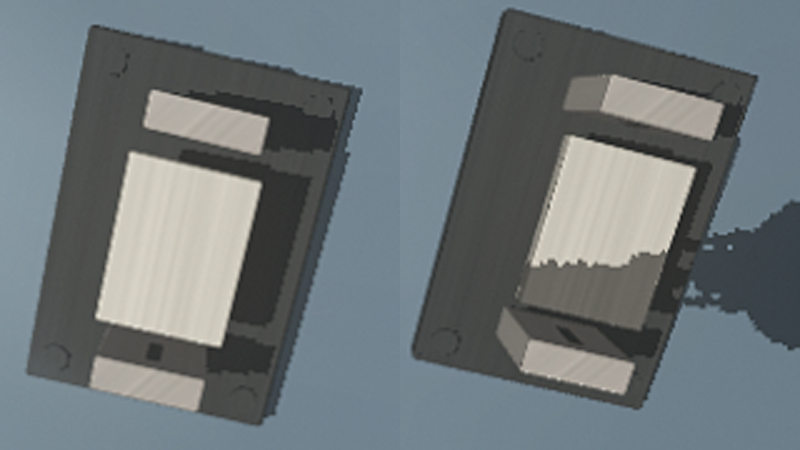

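```bash
cat > nest.py <<'E'
from h import *
c1,c2=[pickle.load(open(f"pics/w{i}.pkl","rb")) for i in (1,2)]
f=lambda l,ox,oy,sx=0:np.array([[(u-sx)/2.5+ox-.3,v/2.5+oy-.3] for u,v in l])
# order TL,TR,BR,BL : x+ up, y+ left
v1=f([(130,152),(262,182),(222,347),(96,320),(150,90),(269,118),(262,155),(144,127),(93,356),(205,380),(198,411),(90,387),(92,25),(357,89),(262,424),(27,374)],240,56)
v2=f([(570,136),(696,168),(643,331),(521,303),(609,74),(724,104),(716,140),(601,110),(525,339),(635,363),(628,396),(520,372),(508,9),(757,76),(642,408),(412,355)],351,61,400)
def model(p):
    x,y,w,h,zp,zb=p
    L=[(34,26,zp),(34,-26,zp),(-34,-26,zp),(-34,26,zp),(58,22,h),(58,-22,h),(44,-22,h),(44,22,h),(-44,22,h),(-44,-22,h),(-58,-22,h),(-58,22,h),(78,56,zb),(78,-56,zb),(-78,-56,zb),(-78,56,zb)]
    P=np.array([(a/1e3,b/1e3,z) for a,b,z in L]);C,S=np.cos(w),np.sin(w)
    return np.c_[x+C*P[:,0]-S*P[:,1],y+S*P[:,0]+C*P[:,1],P[:,2]]
res=lambda p:np.r_[(proj(c1,model(p))-v1).ravel(),(proj(c2,model(p))-v2).ravel()]
r=least_squares(res,[.53,-.196,0,.063,.052,.014],loss="soft_l1");print(np.round(r.x,4),"rms",np.sqrt(np.mean(res(r.x)**2)))
print(np.round(res(r.x).reshape(2,16,2),1).tolist())
E
python3 nest.py; python3 -c "
from h import *
delta([0.60,0.19,0.23],None)"
```

```text
[ 0.5312 -0.1972  0.0149  0.0652  0.0507  0.0102] rms 0.6488399297868773
[[[0.2, -0.6], [0.4, 0.0], [0.0, 0.3], [0.1, -0.3], [0.5, -0.8], [0.8, -0.4], [-0.2, 0.3], [-0.4, 0.1], [1.3, -0.4], [0.6, -0.2], [0.2, 0.5], [-0.2, 0.5], [-0.5, -0.5], [-2.0, -0.4], [-0.1, 0.6], [-0.2, -0.2]], [[0.3, -0.4], [0.4, -0.1], [-0.7, 0.2], [-0.3, 0.1], [1.1, -0.2], [0.3, -0.0], [-1.6, 0.7], [-0.4, 0.9], [2.2, -0.2], [0.5, -0.0], [-1.2, -0.2], [0.1, -0.1], [-0.7, -0.2], [-0.5, 0.0], [-0.8, 0.5], [-0.0, 1.2]]]
tool shift [ 0.1788 -0.2546  0.0016] rz [] tilt [ 2.e-04 -2.e-04 -1.e+00]
```

Converted, -0.0325 m is -6.5, 0.0136 m is 2.72.

```bash
echo '2.72 -6.5 0 0 0 0 | 5.44 -13 0 0 0 0 | 8.16 -19.5 0 0 0 0 | 10.88 -26 0 0 0 0' | python3 steer.py | head -2
echo '2.72 -6.5 0 0 0 0 | 5.44 -13 0 0 0 0 | 8.16 -19.5 0 0 0 0 | 10.88 -26 0 0 0 0 | 10.88 -26 0 0 0 0' | python3 steer.py |head -2
python3 - <<'E'
from h import *
snap("w3")
E
echo '8 0 0 0 0 0 | 16 0 0 0 0 0 | 20 0 0 0 0 0 | 20 0 0 0 0 0' | python3 steer.py |head -2
python3 - <<'E'
from h import *
c,im=snap("w4");c3=pickle.load(open("pics/w3.pkl","rb"));im3=cv2.imread("pics/w3.png")
for n,C,I in (("w3",c3,im3),("w4",c,im)):
    h=cv2.cvtColor(I,cv2.COLOR_BGR2HSV);m=cv2.inRange(h,(10,110,60),(30,255,255))
    k,l,s,ce=cv2.connectedComponentsWithStats(m)
    for i in range(1,k):
        if s[i,4]>200:print(n,s[i],ce[i].round(1),onz(C,ce[i],.01).round(3))
E
```

```text
t: 2.42
ee_pos: [0.5102, 0.0381, 0.2314]
t: 2.83
ee_pos: [0.5322, 0.1831, 0.2312]
t: 3.22
ee_pos: [0.6325, 0.1993, 0.2301]
w3 [ 308   14   69   81 3010] [341.5  54.3] [0.65  0.196 0.01 ]
w3 [ 305  213   47   54 1886] [327.8 239. ] [0.448 0.159 0.01 ]
w4 [ 300  117   65   71 2493] [331.7 152.2] [0.65  0.196 0.01 ]
w4 [ 300  290   44   45 1504] [321.7 311.3] [0.449 0.159 0.01 ]
```

```bash
python3 - <<'E'
from h import *
a,b=cv2.imread("pics/w3.png"),cv2.imread("pics/w4.png")
cr=lambda i,x,y:cv2.resize(i[y:y+100,x:x+100],None,fx=3,fy=3,interpolation=cv2.INTER_CUBIC)
cv2.imwrite("pics/w34.png",np.vstack([np.hstack([cr(a,290,5),cr(b,280,100)]),np.hstack([cr(a,280,190),cr(b,270,260)])]))
E
```

```text
(no output)
```

View pics/w34.png

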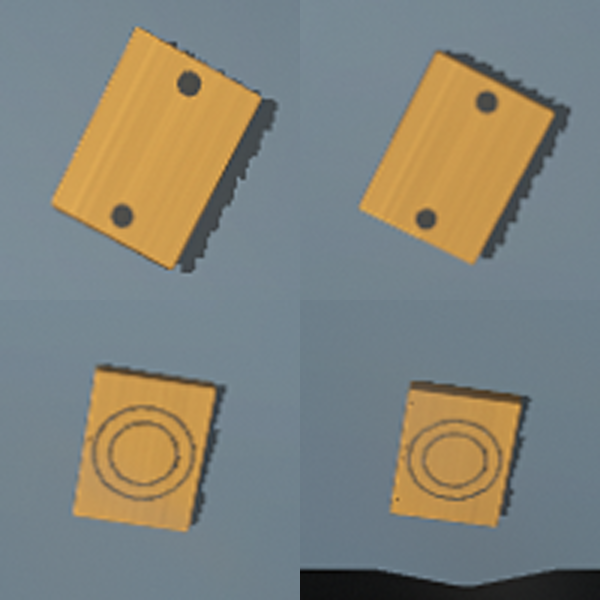

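```bash
cat > fit.py <<'E'
from h import *
def fit(views,size=(64,48),p0=(.6,.1,0,.01)):
    hx,hy=size[0]/2e3,size[1]/2e3
    def M(p):
        C,S=np.cos(p[2]),np.sin(p[2]);P=np.array([(hx,hy),(hx,-hy),(-hx,-hy),(-hx,hy)])
        return np.c_[p[0]+C*P[:,0]-S*P[:,1],p[1]+S*P[:,0]+C*P[:,1],np.full(4,p[3])]
    res=lambda p:np.concatenate([(proj(c,M(p))-u).ravel() for c,u in views])
    r=least_squares(res,p0);return r.x.round(4),np.abs(res(r.x)).max().round(1)
E
python3 - <<'E'
from fit import *
c3,c4=[pickle.load(open(f"pics/w{i}.pkl","rb")) for i in (3,4)]
f=lambda l,o:np.array(l)/3+np.array(o)-.33
print("block",fit([(c3,f([(137,27),(262,97),(174,269),(52,204)],(290,5))),(c4,f([(137,51),(254,114),(173,264),(60,208)],(280,100)))],p0=(.65,.196,0,.01)))
print("plate",fit([(c3,f([(70+27,70),(216,87),(189,230),(73,215)],(280,190))),(c4,f([(113,90),(222,104),(196,226),(90,212)],(270,260)))],p0=(.449,.159,0,.01)))
s=manip.get_state();print(s["ee_pos"],Rn.from_quat(s["ee_rot"]).as_matrix().round(3)[:, :2].tolist())
E
```

```text
block (array([ 0.6488,  0.1955, -0.2299,  0.0111]), np.float64(0.8))
plate (array([0.444 , 0.1582, 0.0827, 0.0062]), np.float64(1.0))
[0.63055522 0.19913801 0.23012705] [[0.972, 0.235], [0.235, -0.972], [-0.001, 0.001]]
```

Fits: thick blank at (0.649, 0.1955), yaw -0.230; thin at (0.444, 0.158), yaw 0.083. The heights read 2–3 mm low, which is a shared bias. Next, move above the thick blank.

Converted, 0.12 m is 24, 0.0168 m is 3.36, 0.467 rad is 1.868.

```bash
echo '0.8 0.4 6 0 0 0.4 | 1.6 0.8 12 0 0 0.8 | 2.4 1.2 18 0 0 1.2 | 3.36 1.56 24 0 0 1.6 | 3.36 1.56 30 0 0 1.868' | python3 steer.py 0.064 |head -2
echo '0 0 0 0 0 0 | 0 0 0 0 0 0 | 0 0 0 0 0 0' | python3 steer.py
python3 -c "
from h import *
delta([0.6488,0.1955,0.001],-0.2299+np.pi/2)"
```

```text
t: 3.68
ee_pos: [0.6476, 0.1953, 0.0803]
t: 3.93
ee_pos: [0.6477, 0.1975, 0.0833]
ee_rot: [0.994, -0.112, 0.001, -0.0]
wrist_force: [0.9, -0.8, 0.1]
grip_width: 0.0641
grip_force: 0.0
tool shift [0.0014 0.0018 0.0823] rz [np.float64(0.0053)] tilt [ 1.5e-03  3.0e-04 -1.0e+00]
```

```bash
echo '0.2 0.3 6 0 0 0 | 0.2 0.3 11 0 0 0 | 0.2 0.3 13.6 0 0 0 | 0.2 0.3 14.8 0 0 0' | python3 steer.py |head -2
echo '0 0 0 0 0 0 | 0 0 0 0 0 0 | 0 0 0 0 0 0' | python3 steer.py
python3 -c "
from h import *
delta([0.6488,0.1955,0.001],-0.2299+np.pi/2)
for i in range(3): manip.get_image('side'); print(manip.get_state()['ee_pos'])
cv2.imwrite('pics/s1.png',manip.get_image('side')[...,::-1])"
```

```text
t: 4.27
ee_pos: [0.6476, 0.1962, 0.0072]
t: 4.52
ee_pos: [0.6486, 0.1968, 0.0091]
ee_rot: [0.994, -0.113, 0.001, -0.001]
wrist_force: [-0.4, 0.5, -0.2]
grip_width: 0.0643
grip_force: 0.0
tool shift [0.0005 0.0012 0.0081] rz [np.float64(0.0038)] tilt [ 2.e-03  8.e-04 -1.e+00]
[0.6484927  0.19677949 0.00891769]
[0.64837316 0.19674409 0.00869935]
[0.64820844 0.19667638 0.00842105]
```

Converted, 0.0065 m is 1.3, 0.004 m is 0.8.

```bash
echo '0.1 0.2 0.8 0 0 0 | 0.1 0.2 1.3 0 0 0 | 0.1 0.2 1.3 0 0 0 | 0.1 0.2 1.3 0 0 0' | python3 steer.py
echo '0 0 0 0 0 0 | 0 0 0 0 0 0 | 0 0 0 0 0 0 | 0 0 0 0 0 0 | 0 0 0 0 0 0' | python3 steer.py 0.03
echo '0 0 0 0 0 0 | 0 0 0 0 0 0 | 0 0 -2 0 0 0 | 0 0 -4 0 0 0 | 0 0 -6 0 0 0' | python3 steer.py
```

```text
t: 5.05
ee_pos: [0.6477, 0.1953, 0.0005]
ee_rot: [0.994, -0.113, -0.0, 0.0]
wrist_force: [0.7, 0.6, 0.3]
grip_width: 0.0639
grip_force: 0.0
t: 5.47
ee_pos: [0.6481, 0.1955, 0.0012]
ee_rot: [0.994, -0.113, 0.0, -0.0]
wrist_force: [-2.3, -0.2, 4.5]
grip_width: 0.0463
grip_force: 62.7
t: 5.88
ee_pos: [0.648, 0.1955, 0.0319]
ee_rot: [0.994, -0.113, 0.0, -0.0]
wrist_force: [-0.2, 0.3, -2.7]
grip_width: 0.0462
grip_force: 62.2
```

Block gripped and lifted; width and weight are plausible. Now carry it to the nest.

Converted, -0.1 m is -20, 0.105 m is 21.

```bash
echo '0 0 -6 0 0 0 | 0 2 -12 0 0 0 | -0.4 7 -17 0 0 0 | -0.8 14 -20 0 0 0 | -1.3 21 -20 0 0 0' | python3 steer.py |head -2
echo '-0.5 7 0 0 0 0 | -1 14 0 0 0 0 | -1.5 21 0 0 0 0 | -2 28 0 0 0 0 | -2.44 35 0 0 0 0' | python3 steer.py |head -2
echo '-0.44 7 0 0 0 -0.24 | -0.9 14 0 0 0 -0.48 | -1.3 20 0 0 0 -0.72 | -1.42 24.4 0 0 0 -0.964 | -1.42 25.78 0 0 0 -0.964' | python3 steer.py |head -2
echo '0 0 0 0 0 0 | 0 0 0 0 0 0 | 0 0 0 0 0 0' | python3 steer.py
python3 -c "
from h import *
delta([0.5312,-0.1972,0.055],0.0149+np.pi/2)"
```

```text
t: 6.3
ee_pos: [0.6193, 0.0944, 0.1354]
t: 6.72
ee_pos: [0.5663, -0.0748, 0.132]
t: 7.13
ee_pos: [0.5296, -0.2017, 0.1318]
t: 7.38
ee_pos: [0.5316, -0.1958, 0.1312]
ee_rot: [1.0, 0.008, 0.0, -0.0]
wrist_force: [0.6, 0.2, -2.1]
grip_width: 0.0461
grip_force: 62.8
tool shift [-0.0005  0.0014  0.0762] rz [np.float64(0.0006)] tilt [ 6.e-04  4.e-04 -1.e+00]
```

Converted, 0.062 m is 12.4, 0.058 m is 11.6.

```bash
echo '0 0.2 5 0 0 0 | 0 0.2 9 0 0 0 | 0 0.2 11.6 0 0 0 | 0 0.2 12.4 0 0 0 | 0 0.2 12.4 0 0 0' | python3 steer.py |head -2
echo '0 0 0 0 0 0 | 0 0 0 0 0 0 | 0 0 0 0 0 0' | python3 steer.py
python3 - <<'E'
from h import *
delta([0.5312,-0.1972,0.055],0.0149+np.pi/2)
c,w=snap("w5");s=manip.get_image("side")[...,::-1];cs=manip.calibration("side");n=manip.get_image("scene")[...,::-1];cn=manip.calibration("scene")
P=[.5312,-.1972,.06];u=proj(cs,P)[0].astype(int);v=proj(cn,P)[0].astype(int)
u0=proj(c,[.5312,-.1972,.052])[0];print(u,v,u0)
r=lambda i,x,y,W,H,f:cv2.resize(i[y:y+H,x:x+W],None,fx=f,fy=f,interpolation=cv2.INTER_CUBIC)
cv2.imwrite("pics/p5.png",np.hstack([r(w,210,80,220,300,2),np.vstack([r(s,u[0]-45,u[1]-38,90,75,4),r(n,v[0]-45,v[1]-38,90,75,4)])]))
E
```

```text
t: 7.8
ee_pos: [0.531, -0.1969, 0.0681]
t: 8.05
ee_pos: [0.5316, -0.1982, 0.0697]
ee_rot: [1.0, 0.007, 0.001, 0.0]
wrist_force: [-0.7, 0.1, -2.7]
grip_width: 0.0462
grip_force: 62.8
tool shift [-0.0004 -0.001   0.0147] rz [np.float64(-0.0001)] tilt [ 1.3e-03 -4.0e-04 -1.0e+00]
[384 181] [244 210] [322.95740457 241.65888349]
```

View pics/p5.png

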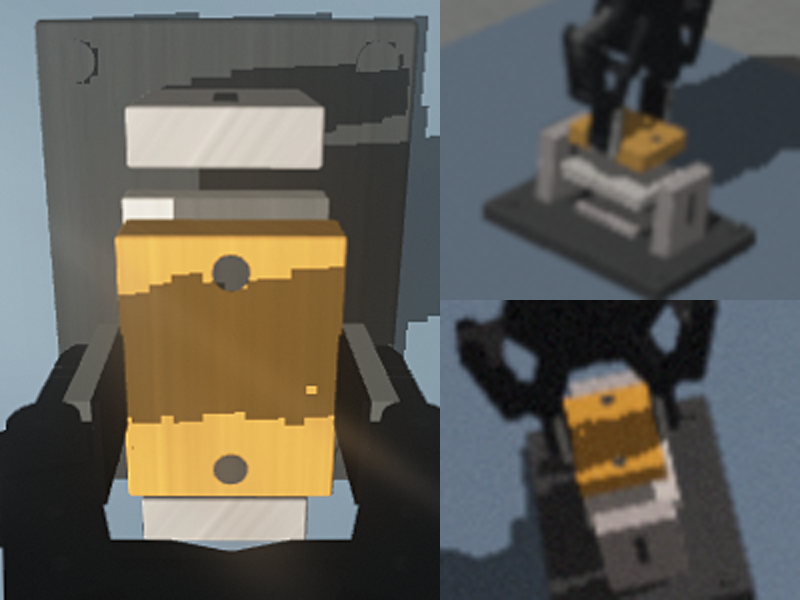

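The wrist crop shows the block square to the posts but about 1.3 mm to the right (block centre ≈231, nest ≈225). I'll compute the offset in x too.

```bash
python3 - <<'E'
from h import *
c=pickle.load(open("pics/w5.pkl","rb"))
g=lambda x,y,z:onz(c,(210+x/2-.25,80+y/2-.25),z)[:2]
for b in (0,-.002):
    B=[g(*p,.0837+b) for p in [(117,237),(346,237),(129,496),(335,496)]]
    Pl=[g(x,197,.052+b) for x in (122,328)]; po=[g(*p,.0665+b) for p in [(126,106),(324,106),(127,167),(323,167)]]
    print("block",np.mean(B,0).round(4),"len",np.linalg.norm(B[0]-B[2]).round(4),"wid",np.linalg.norm(B[0]-B[1]).round(4))
    print("platen c",(np.mean(Pl,0)-[.034,0]).round(4),"from posts",(np.mean(po,0)-[.051,0]).round(4),"postwid",np.linalg.norm(po[0]-po[1]).round(4),np.linalg.norm(po[2]-po[0]).round(4))
E
```

```text
block [ 0.5331 -0.1985] len 0.0625 wid 0.0464
platen c [ 0.5313 -0.1963] from posts [ 0.5313 -0.1962] postwid 0.0431 0.0135
block [ 0.5321 -0.1985] len 0.0635 wid 0.0471
platen c [ 0.5309 -0.1963] from posts [ 0.531  -0.1962] postwid 0.0437 0.0136
```

```bash
echo '-0.26 -0.36 0.8 0 0 0 | -0.26 -0.36 1.6 0 0 0 | -0.26 -0.36 2.4 0 0 0 | -0.26 -0.36 2.7 0 0 0 | -0.26 -0.36 2.7 0 0 0' | python3 steer.py
echo '0 0 0.2 0 0 0 | 0 0 0.2 0 0 0 | 0 0 0.2 0 0 0 | 0 0 0.2 0 0 0' | python3 steer.py
```

```text
t: 8.62
ee_pos: [0.5294, -0.1964, 0.0546]
ee_rot: [1.0, 0.007, -0.0, -0.0]
wrist_force: [-0.2, -0.2, -2.5]
grip_width: 0.0461
grip_force: 62.9
t: 8.95
ee_pos: [0.5298, -0.1965, 0.0544]
ee_rot: [1.0, 0.007, 0.0, 0.0]
wrist_force: [0.4, -0.2, -3.2]
grip_width: 0.0462
grip_force: 62.9
```

```bash
echo '0 0 0.2 0 0 0 | 0 0 0.2 0 0 0 | 0 0 0.2 0 0 0' | python3 steer.py|sed -n '2p;4p'
echo '0 0 0.2 0 0 0 | 0 0 0.2 0 0 0 | 0 0 0.2 0 0 0' | python3 steer.py|sed -n '2p;4p'
```

```text
ee_pos: [0.5297, -0.1965, 0.0533]
wrist_force: [-0.4, 0.2, -2.5]
ee_pos: [0.5298, -0.1965, 0.0526]
wrist_force: [-1.5, 0.7, 5.2]
```

Converted, -0.0005 m is -0.1.

```bash
echo '0 0 -0.1 0 0 0 | 0 0 -0.1 0 0 0 | 0 0 -0.1 0 0 0' | python3 steer.py|sed -n '2p;4p'
echo '0 0 0 0 0 0 | 0 0 0 0 0 0 | 0 0 0 0 0 0 | 0 0 0 0 0 0 | 0 0 0 0 0 0' | python3 steer.py 0.066
echo '0 0 -4 0 0 0 | 0 0 -10 0 0 0 | 0 0 -16 0 0 0 | 0 0 -20 0 0 0 | 0 0 -20 0 0 0' | python3 steer.py|head -2
echo '0 0 -6 0 0 0 | 0 0 -12 0 0 0 | 0 0 -16 0 0 0 | 0 0 -16 0 0 0 | 0 0 -16 0 0 0' | python3 steer.py|head -2
python3 - <<'E'
from h import *
c,w=snap("w6")
u=proj(c,[.5312,-.1972,.06])[0].astype(int);print(u)
x,y=u[0]-75,max(u[1]-100,0);print(x,y)
cv2.imwrite("pics/p6.png",cv2.resize(w[y:y+200,x:x+150],None,fx=3,fy=3,interpolation=cv2.INTER_CUBIC))
E
```

```text
ee_pos: [0.5298, -0.1965, 0.0531]
wrist_force: [-2.7, -0.7, 5.8]
t: 10.12
ee_pos: [0.5298, -0.1965, 0.0528]
ee_rot: [1.0, 0.007, 0.0, -0.0]
wrist_force: [-0.5, 0.3, -0.4]
grip_width: 0.0664
grip_force: 0.0
t: 10.53
ee_pos: [0.5315, -0.1971, 0.1568]
t: 10.95
ee_pos: [0.53, -0.1967, 0.2332]
[325 174]
250 74
```

View pics/p6.png

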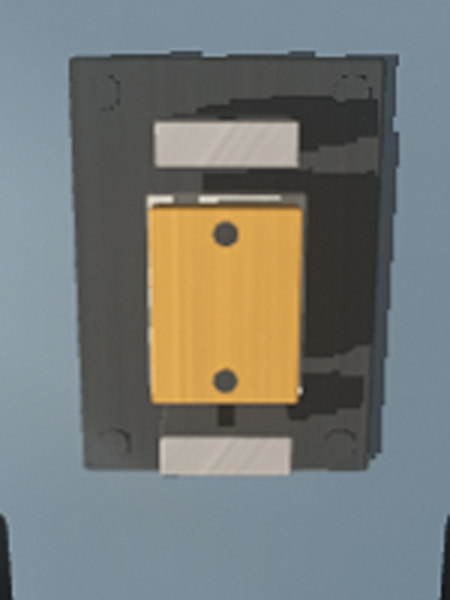

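Block lies on the platen, squarely between the posts (block centre column 224.5, posts 225–226.5). I'll quantify it and work out the move to the thin blank.

```bash
python3 - <<'E'
from h import *
c=pickle.load(open("pics/w6.pkl","rb"))
g=lambda x,y,z:onz(c,(250+x/3-.33,74+y/3-.33),z)[:2]
B=[g(*p,.066) for p in [(148,209),(301,209),(297,404),(152,404)]]
po=[g(*p,.0665) for p in [(154,122),(299,122),(155,167),(298,167),(159,437),(291,437),(160,474),(291,474)]]
print(np.mean(B,0).round(4),np.mean(po,0).round(4),[ (po[i]-po[i+4]).round(4) for i in range(4)], (B[0]-B[3]).round(4))
delta([.444,.1582,.09],.0827+np.pi/2)
E
```

```text
[ 0.5305 -0.1964] [ 0.5314 -0.1968] [array([0.1015, 0.0013]), array([0.1015, 0.001 ]), array([0.1012, 0.0013]), array([0.1012, 0.0013])] [0.0637 0.001 ]
tool shift [-0.0802 -0.3559  0.1423] rz [np.float64(-0.068)] tilt [-3.e-04  0.e+00 -1.e+00]
```

Converted, -0.04 m is -8, -0.175 m is -35.

```bash
echo '-1.6 -7 0 0 0 0 | -3.2 -14 0 0 0 0 | -4.8 -21 0 0 0 0 | -6.4 -28 0 0 0 0 | -8 -35 0 0 0 0' | python3 steer.py |head -2
echo '-1.6 -7 4 0 0 -0.08 | -3.2 -14 8 0 0 -0.16 | -4.8 -21 12 0 0 -0.272 | -6.4 -28 16 0 0 -0.272 | -8.04 -35 20 0 0 -0.272' | python3 steer.py |head -2
echo '0 -1.2 5 0 0 0 | 0 -1.2 9 0 0 0 | 0 -1.2 9 0 0 0 | 0 -1.2 9 0 0 0 | 0 -1.2 9 0 0 0' | python3 steer.py |head -2
python3 -c "
from h import *
delta([.444,.1582,0],.0827+np.pi/2)"
```

```text
t: 11.42
ee_pos: [0.4859, -0.0207, 0.2316]
t: 11.83
ee_pos: [0.4429, 0.1535, 0.1309]
t: 12.25
ee_pos: [0.444, 0.1579, 0.0882]
tool shift [ 0.     -0.0003  0.0882] rz [np.float64(-0.0006)] tilt [-2.e-04 -1.e-04 -1.e+00]
```

Converted, 0.082 m is 16.4, 0.075 m is 15.

```bash
echo '0 0 6 0 0 0 | 0 0 12 0 0 0 | 0 0 15 0 0 0 | 0 0 16.4 0 0 0 | 0 0 16.4 0 0 0' | python3 steer.py |sed -n '2p;4p'
echo '0 0 0.4 0 0 0 | 0 0 0.8 0 0 0 | 0 0 0.8 0 0 0 | 0 0 0.8 0 0 0 | 0 0 0.8 0 0 0' | python3 steer.py |sed -n '2p;4p'
python3 -c "
from h import *
delta([.444,.1582,.0015],.0827+np.pi/2)"
```

```text
ee_pos: [0.4439, 0.1579, 0.0056]
wrist_force: [-0.8, 0.6, 0.7]
ee_pos: [0.4442, 0.1583, 0.0024]
wrist_force: [-0.4, 0.2, -0.9]
tool shift [-0.0002  0.0001  0.0009] rz [np.float64(-0.0001)] tilt [ 8.e-04  3.e-04 -1.e+00]
```

Converted, 0.0007 m is 0.14.

```bash
echo '0 0 0.14 0 0 0 | 0 0 0.14 0 0 0 | 0 0 0.14 0 0 0 | 0 0 0.14 0 0 0 | 0 0 0.14 0 0 0' | python3 steer.py 0.03
echo '0 0 0 0 0 0 | 0 0 -1 0 0 0 | 0 0 -4 0 0 0 | 0 0 -8 0 0 0 | 0 0 -12 0 0 0' | python3 steer.py
```

```text
t: 13.5
ee_pos: [0.444, 0.1583, 0.0017]
ee_rot: [0.999, 0.041, 0.0, 0.0]
wrist_force: [-2.7, -1.3, 16.9]
grip_width: 0.0458
grip_force: 58.5
t: 13.92
ee_pos: [0.4433, 0.1582, 0.0617]
ee_rot: [0.999, 0.042, -0.001, 0.0]
wrist_force: [0.8, -0.0, -1.2]
grip_width: 0.0454
grip_force: 61.8
```

```bash
echo '0 1 -6 0 0 0 | 1 7 -12 0 0 0 | 2 14 -16 0 0 0 | 3.2 21 -16 0 0 0 | 4.4 28 -16 0 0 0' | python3 steer.py |head -2
echo '1.2 7 0 0 0 0 | 2.4 14 0 0 0 0 | 3.6 21 0 0 0 0 | 4.8 28 0 0 0 0 | 5.6 34 0 0 0 0' | python3 steer.py |head -2
echo '0.8 6 0 0 0 0.12 | 1.5 10.12 0 0 0 0.268 | 1.5 10.12 0 0 0 0.268 | 1.5 10.12 0 0 0 0.268 | 1.5 10.12 0 0 0 0.268' | python3 steer.py
echo '0 0 4 0 0 0 | 0 0 8 0 0 0 | 0 0 10 0 0 0 | 0 0 10 0 0 0 | 0 0 10 0 0 0' | python3 steer.py | sed -n '2p;4p;5p'
python3 -c "
from h import *
delta([.5305,-.1964,.0677],.0155+np.pi/2)"
```

```text
t: 14.33
ee_pos: [0.478, 0.0189, 0.1427]
t: 14.75
ee_pos: [0.5193, -0.1491, 0.1412]
t: 15.17
ee_pos: [0.5307, -0.1957, 0.141]
ee_rot: [1.0, 0.008, -0.0, -0.0]
wrist_force: [-0.7, -0.2, -1.8]
grip_width: 0.0455
grip_force: 61.9
ee_pos: [0.531, -0.1956, 0.0912]
wrist_force: [0.3, -0.8, -0.7]
grip_width: 0.0454
tool shift [-0.0005  0.0008  0.0235] rz [np.float64(0.0014)] tilt [-7.e-04  5.e-04 -1.e+00]
```

Converted, 0.012 m is 2.4, 0.006 m is 1.2.

```bash
echo '-0.1 -0.1 1.2 0 0 0 | -0.1 -0.1 2.4 0 0 0 | -0.1 -0.1 2.4 0 0 0 | -0.1 -0.1 2.4 0 0 0 | -0.1 -0.1 2.4 0 0 0' | python3 steer.py | sed -n '2p;4p;5p'
python3 - <<'E'
from h import *
c,w=snap("w7");s=manip.get_image("side")[...,::-1];cs=manip.calibration("side");n=manip.get_image("scene")[...,::-1];cn=manip.calibration("scene")
print(manip.get_state()["ee_pos"])
P=[.5312,-.1972,.07];u=proj(cs,P)[0].astype(int);v=proj(cn,P)[0].astype(int)
r=lambda i,x,y,W,H,f:cv2.resize(i[y:y+H,x:x+W],None,fx=f,fy=f,interpolation=cv2.INTER_CUBIC)
cv2.imwrite("pics/p7.png",np.hstack([r(w,210,80,220,300,2),np.vstack([r(s,u[0]-45,u[1]-38,90,75,4),r(n,v[0]-45,v[1]-38,90,75,4)])]))
E
```

```text
ee_pos: [0.5306, -0.1959, 0.0793]
wrist_force: [1.1, 0.0, -0.9]
grip_width: 0.0454
[ 0.53061841 -0.19592933  0.07934075]
```

View pics/p7.png

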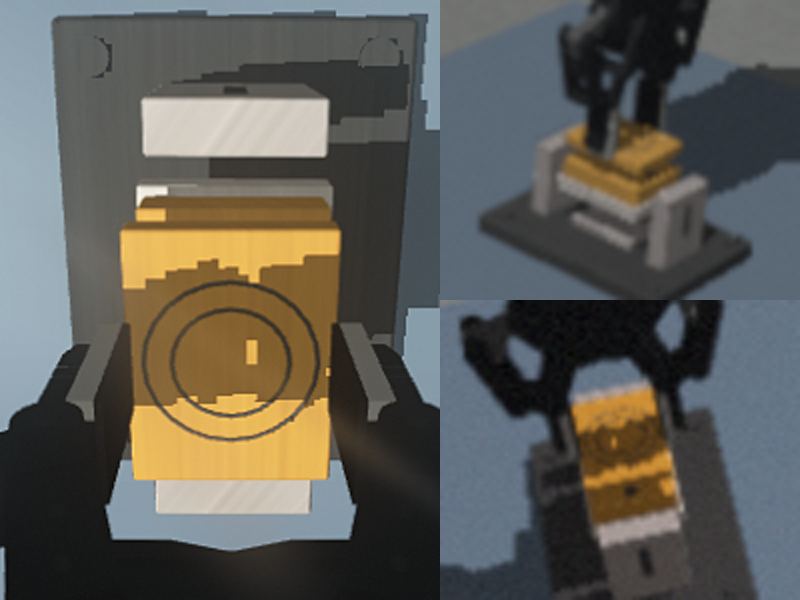

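The plate is held level and square over the block: centre column 231 against ≈234 for the block and posts.

```bash
python3 - <<'E'
from h import *
c=pickle.load(open("pics/w7.pkl","rb"))
g=lambda x,y,z:onz(c,(210+x/2-.25,80+y/2-.25),z)[:2]
for b in (0,-.003):
    B=[g(*p,.0856+b) for p in [(121,230),(341,230),(132,480),(330,480)]]
    F=[g(x,207,.066+b) for x in (137,332)]
    print("plate",np.mean(B,0).round(4),"wid",np.linalg.norm(B[0]-B[1]).round(4),"block",(np.mean(F,0)-[.032,0.0005]).round(4),np.linalg.norm(F[0]-F[1]).round(4))
E
```

```text
plate [ 0.5311 -0.196 ] wid 0.0471 block [ 0.5309 -0.1968] 0.0473
plate [ 0.5295 -0.196 ] wid 0.0481 block [ 0.5301 -0.1969] 0.0482
```

Aligned in x; shift y by 0.7 mm and lower.

```bash
echo '0 0.14 0.8 0 0 0 | 0 0.14 1.6 0 0 0 | 0 0.14 1.9 0 0 0 | 0 0.14 1.9 0 0 0 | 0 0.14 1.9 0 0 0' | python3 steer.py | sed -n '2p;4p;5p'
echo '0 0 0.2 0 0 0 | 0 0 0.2 0 0 0 | 0 0 0.2 0 0 0' | python3 steer.py|sed -n '2p;4p'
echo '0 0 0.1 0 0 0 | 0 0 0.1 0 0 0 | 0 0 0.1 0 0 0' | python3 steer.py|sed -n '2p;4p'
```

```text
ee_pos: [0.5304, -0.1965, 0.0694]
wrist_force: [-0.4, 0.4, -1.5]
grip_width: 0.0454
ee_pos: [0.5305, -0.1965, 0.0686]
wrist_force: [0.8, -0.1, -0.9]
ee_pos: [0.5305, -0.1966, 0.0681]
wrist_force: [0.6, 0.7, -2.0]
```

Converted, 0.0006 m is 0.12.

```bash
echo '0 0 0.12 0 0 0 | 0 0 0.12 0 0 0 | 0 0 0.12 0 0 0' | python3 steer.py|sed -n '2p;4p'
echo '0 0 0.1 0 0 0 | 0 0 0.1 0 0 0 | 0 0 0.1 0 0 0' | python3 steer.py|sed -n '2p;4p'
```

```text
ee_pos: [0.5305, -0.1965, 0.0677]
wrist_force: [-1.9, 0.3, 2.7]
ee_pos: [0.5306, -0.1966, 0.0671]
wrist_force: [-1.3, 0.2, 4.6]
```

Units first: shifts go in units of 5 mm and turns go in units of 0.25 rad. So -0.0003 m is -0.06.

```bash
echo '0 0 -0.06 0 0 0 | 0 0 -0.06 0 0 0 | 0 0 -0.06 0 0 0 | 0 0 -0.06 0 0 0 | 0 0 -0.06 0 0 0' | python3 steer.py 0.066|sed -n '2p;4p;5p'
echo '0 0 -4 0 0 0 | 0 0 -10 0 0 0 | 0 0 -16 0 0 0 | 0 0 -20 0 0 0 | 0 0 -20 0 0 0' | python3 steer.py |head -2
echo '-4 0 0 0 0 0 | -4 0 0 0 0 0 | -4 0 0 0 0 0 | -4 0 0 0 0 0' | python3 steer.py|head -2
python3 - <<'E'
from h import *
c,w=snap("w8")
u=proj(c,[.5312,-.1972,.06])[0].astype(int)
x,y=u[0]-100,max(u[1]-100,0);print(x,y,manip.get_state()["ee_pos"])
cv2.imwrite("pics/p8.png",cv2.resize(w[y:y+200,x:x+200],None,fx=3,fy=3,interpolation=cv2.INTER_CUBIC))
E
```

```text
ee_pos: [0.5305, -0.1965, 0.0672]
wrist_force: [0.4, 0.9, 0.3]
grip_width: 0.0662
t: 18.4
ee_pos: [0.5323, -0.1971, 0.1713]
t: 18.73
ee_pos: [0.5107, -0.1969, 0.167]
225 68 [ 0.51085897 -0.19675317  0.16701281]
```

View pics/p8.png

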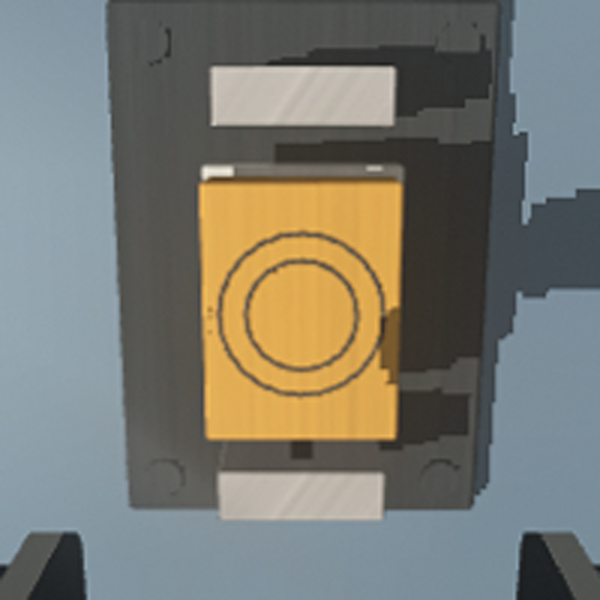

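Plate lies square on the block and centred on the nest (rings at (302,313), posts at columns 303 and 301). To get the gauge height directly, I'll close the fingers and lightly touch the +x post's top.

Converted, 0.077 m is 15.4, 0.06 m is 12.

```bash
echo '6 0 0 0 0 0 | 12 0 0 0 0 0 | 15.4 0 0 0 0 0 | 15.4 0 0 0 0 0 | 15.4 0 0 0 0 0' | python3 steer.py 0.0|head -2
echo '0 0 6 0 0 0 | 0 0 12 0 0 0 | 0 0 16 0 0 0 | 0 0 17 0 0 0 | 0 0 17 0 0 0' | python3 steer.py
echo '0 0 0.6 0 0 0 | 0 0 1.2 0 0 0 | 0 0 1.2 0 0 0 | 0 0 1.2 0 0 0' | python3 steer.py
```

```text
t: 19.2
ee_pos: [0.588, -0.1951, 0.1664]
t: 19.62
ee_pos: [0.5863, -0.1956, 0.0812]
ee_rot: [1.0, 0.008, -0.001, -0.0]
wrist_force: [-0.2, 0.4, -0.2]
grip_width: 0.0002
grip_force: 0.0
t: 19.95
ee_pos: [0.5878, -0.1958, 0.077]
ee_rot: [1.0, 0.008, 0.0, 0.0]
wrist_force: [-0.3, 0.5, 0.2]
grip_width: 0.0001
grip_force: 0.0
```

```bash
python3 -c "
from h import *
manip.get_image('side');delta([.588,-.1957,.070],.0155+np.pi/2);print(manip.get_state()['wrist_force'],manip.get_state()['ee_pos'])"
```

```text
tool shift [ 0.0002 -0.0001  0.007 ] rz [np.float64(0.0001)] tilt [ 9.e-04 -3.e-04 -1.e+00]
[-0.31397555  0.16058464  0.45665489] [ 0.58774567 -0.19579132  0.07700735]
```

Step down slowly until the force rises.

```bash
echo '0 0 0.4 0 0 0 | 0 0 1 0 0 0 | 0 0 1.3 0 0 0 | 0 0 1.3 0 0 0 | 0 0 1.3 0 0 0' | python3 steer.py|sed -n '2p;4p'
for i in 1; do echo '0 0 0.3 0 0 0 | 0 0 0.3 0 0 0 | 0 0 0.3 0 0 0 | 0 0 0.3 0 0 0' | python3 steer.py|sed -n '2p;4p'; done
echo '0 0 0.3 0 0 0 | 0 0 0.3 0 0 0 | 0 0 0.3 0 0 0 | 0 0 0.3 0 0 0' | python3 steer.py|sed -n '2p;4p'
```

```text
ee_pos: [0.5874, -0.1956, 0.0696]
wrist_force: [0.3, 0.2, 0.4]
ee_pos: [0.5875, -0.1957, 0.0683]
wrist_force: [0.4, -0.0, 0.9]
ee_pos: [0.5874, -0.1956, 0.0668]
wrist_force: [0.1, 0.4, -0.3]
```

Converted, 0.001 m is 0.2.

```bash
echo '0 0 0.2 0 0 0 | 0 0 0.2 0 0 0 | 0 0 0.2 0 0 0' | python3 steer.py|sed -n '2p;4p'
echo '0 0 0.2 0 0 0 | 0 0 0.2 0 0 0 | 0 0 0.2 0 0 0' | python3 steer.py|sed -n '2p;4p'
```

```text
ee_pos: [0.5875, -0.1957, 0.0666]
wrist_force: [-4.3, 0.9, 14.0]
ee_pos: [0.5876, -0.1957, 0.0664]
wrist_force: [-10.7, 3.2, 29.4]
```

The post top is at z ≈ 0.0666, matching the vision estimate. Now raise, move over the pile's centre and press to that height.

Converted, -0.0571 m is -11.42, -0.045 m is -9.

```bash
echo '0 0 -3 0 0 0 | 0 0 -5.4 0 0 0 | -4 0 -5.4 0 0 0 | -9 0 -5.4 0 0 0 | -11.42 0 -5.4 0 0 0' | python3 steer.py|sed -n '2p;4p'
echo '0 0 0 0 0 0 | 0 0 0 0 0 0 | 0 0 1.2 0 0 0 | 0 0 2.4 0 0 0 | 0 0 2.4 0 0 0' | python3 steer.py|sed -n '2p;4p'
echo '0 0 0 0 0 0 | 0 0 0 0 0 0 | 0 0 0 0 0 0' | python3 steer.py
python3 -c "
from h import *
delta([.5305,-.1966,.0745],.0155+np.pi/2)"
```

```text
ee_pos: [0.5282, -0.1968, 0.0922]
wrist_force: [0.1, -1.9, 0.1]
ee_pos: [0.5303, -0.1962, 0.0783]
wrist_force: [-1.4, 1.1, -0.6]
t: 22.67
ee_pos: [0.5306, -0.1965, 0.0798]
ee_rot: [1.0, 0.008, 0.0, -0.0]
wrist_force: [0.3, 0.1, 0.5]
grip_width: -0.0
grip_force: 0.0
tool shift [-0.0001  0.0001  0.0053] rz [np.float64(0.0003)] tilt [ 0.e+00  1.e-04 -1.e+00]
```

Converted, 0.008 m is 1.6, 0.007 m is 1.4.

```bash
echo '0 0 0.4 0 0 0 | 0 0 0.8 0 0 0 | 0 0 1.1 0 0 0 | 0 0 1.4 0 0 0 | 0 0 1.6 0 0 0' | python3 steer.py|sed -n '2p;4p'
echo '0 0 0.2 0 0 0 | 0 0 0.4 0 0 0 | 0 0 0.6 0 0 0 | 0 0 0.8 0 0 0 | 0 0 1 0 0 0' | python3 steer.py|sed -n '2p;4p'
echo '0 0 0 0 0 0 | 0 0 0 0 0 0 | 0 0 0 0 0 0 | 0 0 0 0 0 0 | 0 0 0 0 0 0' | python3 steer.py
```

```text
ee_pos: [0.5304, -0.1966, 0.0717]
wrist_force: [-1.7, -0.1, 5.2]
ee_pos: [0.5304, -0.1966, 0.067]
wrist_force: [-1.7, 0.5, 8.9]
t: 23.92
ee_pos: [0.5304, -0.1966, 0.067]
ee_rot: [1.0, 0.008, 0.0, 0.0]
wrist_force: [-1.9, 0.8, 8.2]
grip_width: -0.0003
grip_force: 3.7
```

Converted, 0.0004 m is 0.08.

```bash
echo '0 0 0.08 0 0 0 | 0 0 0.08 0 0 0 | 0 0 0.08 0 0 0 | 0 0 0.08 0 0 0 | 0 0 0.08 0 0 0' | python3 steer.py|sed -n '1,4p'
python3 - <<'E'
from h import *
s=manip.get_image("side")[...,::-1];n=manip.get_image("scene")[...,::-1];w=manip.get_image("wrist")[...,::-1]
r=lambda i,x,y,W,H,f:cv2.resize(i[y:y+H,x:x+W],None,fx=f,fy=f,interpolation=cv2.INTER_CUBIC)
cv2.imwrite("pics/p9.png",np.hstack([r(w,210,80,220,300,2),np.vstack([r(s,339,143,90,75,4),r(n,199,172,90,75,4)])]))
E
```

```text
t: 24.33
ee_pos: [0.5304, -0.1966, 0.0666]
ee_rot: [1.0, 0.008, 0.0, 0.0]
wrist_force: [-1.8, 1.3, 8.0]
```

View pics/p9.png

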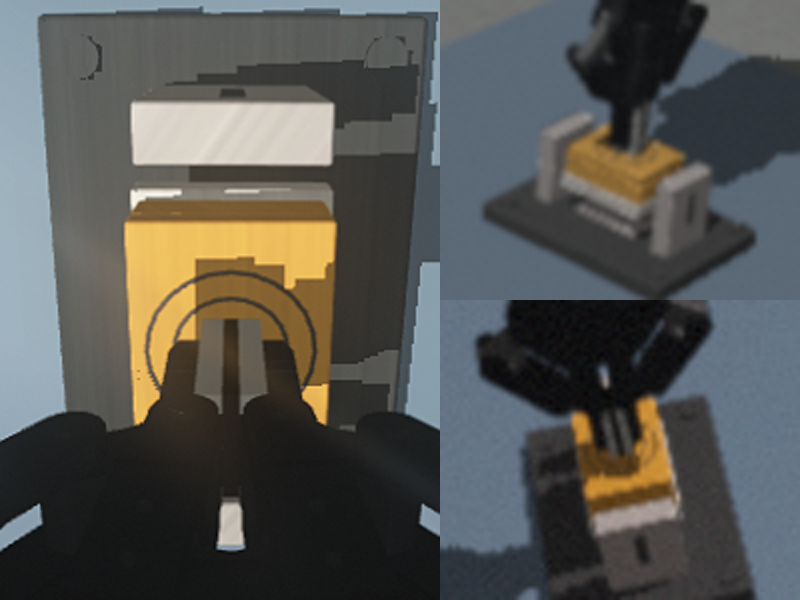

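The fingers press the ring centre, around (231,340). The pile is square (columns 125–336 at the front) and its top is level with the posts. Handing in.

```bash
python3 -c "
from cell import manip
print(manip.finish_job())"
```

```text
the job is handed in; nothing more can be done
None
```

I handed the job in at about 24.5 s with both blanks stacked squarely on the platen and the closed fingers still pressing with about 8 N; the TCP read z = 0.0666, the same height at which it touched the +x gauge post's top. The verdict was not shown.

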